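# Feel the panel key home and lock the controller's hatch

### The arm

A 6-joint arm with a two-finger parallel gripper is mounted at the origin on the work surface. World frame = base frame: x ahead of the robot, y to its left, z up, the work surface at z = 0. Lengths are in m, angles in rad, forces in N, time in s.
With the tool pointing down it reaches from about 0.4 to 0.825 m from the base axis. Payload 7 kg.
Tool frame: the origin (TCP) lies on the centre line of the jaws, within the pads' length; the fingertips stand 25 mm ahead of it and the grasp point (between the pads) lies 6 mm ahead of it; z points along the fingers, y is the direction in which the jaws open and shut (so a half turn about z gives the same grasp; the last joint's range is limited). The gripper opens to 88 mm and grips with 3 to 60 N. Pads are 19 mm wide; open, the fingers measure 130 mm over their backs; the gripper's body (78 mm by 193 mm) begins 47 mm behind the grasp point.
Start: joints at [-1.03, 0.359, 0.012, 0, -1.224, -0.288], TCP at [0.169, -0.654, 0.252] pointing down, gripper open.
Joint ranges: [-3.07, 3.07], [-1.43, 2.12], [-1.02, 1.25], [-3.03, 1.67], [-3.05, -0], [-3.03, 3.03]. Speed limits (rad/s): [2.39, 2.39, 3.01, 3.14, 3.14, 3.14].

### API

Orientations are given as [roll, pitch, yaw] about the fixed x, y, z axes, in that order (R = Rz(yaw) Ry(pitch) Rx(roll)).
In Python, from station import * gives the robot as it stands. The module is installed in compiled form; this text tells all that it offers.
- The arm moves only by the tool step_arm, never from a script. Its argument "commands" is text: rows parted by semicolons, each of 6 numbers parted by spaces: the shift along the tool's x, y, z in mm, then the turn, a rotation vector about the tool's x, y, z in rad. A call has 1 to 8 rows; each row shifts and turns the commanded pose from where the row before left it, along the tool's axes as they then stand; what a row does not reach is not made up. A row lasts 1/8 s, in which the tool goes at most 62.5 mm and 10.7 degrees, less where a joint would pass 70% of its speed; a pose out of reach is approached as far as the arm can. A call is refused whole if a number of a shift passes 62.5 or a number of a turn 0.188, either way. A call with a gripper value outside its range is refused whole. "jaw" is the finger opening in mm, from 0 to 87.6, set as the call begins (left out, the last holds). The fingers move at their own pace and stop on an object; "grip_force" is the grip in N (left out, the last holds). Time passes only in rows, so rows that do not move let the fingers close. It gives the time, the measured TCP pose, the force and the opening at its end, in the units of the state.
- get_state(): the state, without advancing time (a new reading comes with each control period).
- grab_frame(name): name is "scene" or "top" or "wrist"; returns a dict with "frame" (480x640x3 uint8, red, green, blue), "fovy" (degrees; the focal length in pixels is half the picture's height over the tangent of half this angle, whatever the lens; pixels are square), "cx", "cy" (the principal point, pixels), "rvec" (rotation vector, rad) and "tvec" (3), from world to camera coordinates, as OpenCV has them; the wrist camera has in their place "tool_from_camera" (4x4, takes a point from camera to tool coordinates, whose origin is the TCP and whose axes are the flange's). Camera axes: x right, y down, z forward; pixel columns grow to the right and rows downward; lengths in m; the calibration is good to about 2 mm. A picture is of the moment at which its call begins: read the wrist's pose just before it. There is no depth.
- job_done(): hands the job in, once; it reports no verdict.
Trained networks look in a picture, given as the dict that the camera call returned (one of the last four; its "shot" number tells which), for a name from the list of things; names that differ only in an ending like _2 or _b are one class to them, and where a whole thing is asked for, a point or a joint stands for the part that bears it (a point fixed in the world has none). Each returns a list of dicts, best first, with "conf" (0 to 1); they miss things now and then, are a little off and sometimes report something else, mostly with a low value. They report only what shows in the picture. A call takes as long as a camera call.
- recognise(picture, name): "pixel" ([column, row] in pixels, amid what is visible of it).
The state is a dict: "t": time; "q": joint angles; "qd": joint speeds; "joint_efforts": joint torques, N m; "eef_pos": TCP position; "ee_rot": TCP orientation; "force": force on the tool from outside, world axes, zero at the start; "moment": the same for the moment, N m; "width": finger opening in m.
Only numpy, scipy, OpenCV 4.12 (cv2) and the standard library are available. Lean on these libraries where they do the work, as an engineer would, in place of code of your own. Each camera call takes 0.05 s, during which the arm holds its last target.

### The job

Lock the service hatch of the cream controller: take the orange-handled key from its blue stand, put it into the keyway of the lock, and turn it gently back and forth under light pressure until you find the hidden position where it drops fully home. Then turn it clockwise, seen from above, until the brass bolt is fully thrown into its keeper, and let go, leaving the key standing in the lock. Never force the key, and leave the bottle, the meter and the reel alone.

Things in the scene. Friction and masses are not known exactly. Their poses are not given: they have to be found in the camera images.
- key: Loose 70 g panel key, upright, same after a half turn about z. Origin: centre of its underside. Up along z: two steel prongs 0-7 mm, each 5 mm wide (y), reaching from 6 to 12 mm out along +x and -x; blade 24 (x) x 5 (y) mm, 7-13 mm; round shaft 7 mm thick; aluminium collar 34 mm across, 27-31 mm; orange handle 34 (x) x 12 (y) mm, 33-75 mm.
- key_grip (a point): Where to pinch the key: in the orange handle on the key's axis, 58 mm above its underside; pinch across the 12 mm thickness (key y).
- stand: Blue block 60 (x) x 50 (y) x 40 (z) mm fixed on the bench, origin at the centre of its underside. The key stands in the slot in its top, collar resting on the top face, key axes along the stand's axes; it reaches 27 mm into the slot and lifts straight out.
- unit: Cream controller fixed on the bench, 200 (x, -80 to +120 mm) x 250 (y) x 60 mm, origin on the bench straight under the keyway. On it the grey lock case, 56 x 56 mm, its steel top at 95 mm; beside that, 56 to 76 mm towards +y, the keeper, a dark bracket 30 mm high.
- keyway (a point): Mouth of the keyway, at its centre: slot 28 mm along x, 9 mm along y in the lock's flat steel top; axes as the unit's, z up. The top is 5 mm thick; below it the blade can turn in a round bore of 14 mm radius. The key goes in along the slot, either way round. Contact forces between key and lock, summed, over 40 N (a twist of 0.3 N m) damage it.
- cam_face (a point): Centre of the hidden cam, 20 mm under the keyway's mouth (axes as the unit's, not the cam's). The prongs first land on it, collar 7 mm above the lock's top. In it are four pockets 8 mm wide, 90 degrees apart, each time elsewhere, but always 0.3 to 1.27 rad from the slot, both clockwise and counter-clockwise.
- collar_seat (a point): Point on the lock's axis where the collar's underside rests with the key home (the keyway's mouth). With the prongs within about 0.12 rad of a pair of pockets a light push (4 N; over 15 N may drag the cam) drops the key 7 mm onto it. From there 0.8 rad clockwise (seen from above) plus up to 0.2 rad of play, against some 0.07 N m, brings the cam to its hard stop.
- bolt (a joint): Travel of the brass bolt in m: 0 drawn back, 0.020 fully thrown towards the unit's +y into the keeper; driven by the cam, 0.025 m per rad of the homed key's clockwise turn.
- bolt_tip (a point): Centre of the front face of the brass bolt (14 x 12 mm) that sticks out of the lock case on the unit's +y side, 74 mm above the bench.
- wash_bottle: White plastic bottle, 54 mm in diameter, 130 mm high, upright; origin at the centre of its underside. Not to be disturbed.
- meter: Yellow hand meter lying flat, 140 x 70 x 32 mm; origin at the centre of its underside. Not to be disturbed.
- reel: Dark blue component reel lying flat, 120 mm in diameter, 14 mm thick; origin at the centre of its underside. Not to be disturbed.

How it is judged:
On the way:
1. the key has dropped fully home in the lock, the bolt still drawn back (z of key in the frame of keyway below -0.024 m and horizontal distance between key and keyway below 0.005 m and angle between key's own z axis and vertical below 0.12 rad and value of joint bolt below 0.008 m), for 0.1 s.
At the end, for the whole second after the job is handed in: The bolt is thrown (at least 16.5 of its 20 mm), and the key stands released and still in the lock, within 5 mm of the keyway's axis, upright within 0.12 rad, fully home (its underside more than 24 mm below the keyway's mouth; 27 mm is fully down) (z of key in the frame of keyway below -0.024 m and horizontal distance between key and keyway below 0.005 m and angle between key's own z axis and vertical below 0.12 rad and value of joint bolt above 0.0165 m and linear speed of key below 0.02 m/s); the robot touches nothing.
It fails at once if the key was forced against the lock with more than 40 N of summed contact force (contact force between key and unit above 40 N).
It fails at once if the wash bottle was moved by more than 20 mm (distance of wash_bottle from where it was at the start of the episode above 0.02 m).
It fails at once if the meter was moved by more than 20 mm (distance of meter from where it was at the start of the episode above 0.02 m).
It fails at once if the reel was moved by more than 20 mm (distance of reel from where it was at the start of the episode above 0.02 m).
It also fails if it takes over 67 s, if anything falls off the work surface, if the arm or the gripper's body presses on something with over 40 N, if the wrist force passes 120 N, or if a joint passes its speed limit or range.

## Working session

There is one attempt and no reset: what is moved stays moved. The work goes in short steps, Python scripts to look and compute and a tool call to move; the robot and the scene stay as the last step left them, time stands still between calls to the robot, and variables do not carry over. Pictures are saved under pics/ and viewed, and the job is handed in when it is done.

Besides the shell and the picture viewer there is one more tool, called after "Request:" by a JSON object that holds its "name" and its "arguments". step_arm: Moves the arm, as the interface text tells. Its arguments: {"type":"object","properties":{"commands":{"type":"string"},"jaw":{"type":"number"},"grip_force":{"type":"number"}},"required":["commands"]}

```bash
mkdir -p pics; cat > h.py <<'E'
from station import *
import numpy as np, cv2
def cam(d):
    f=240/np.tan(np.radians(d['fovy'])/2)
    K=np.array([[f,0,d['cx']],[0,f,d['cy']],[0,0,1]])
    R,_=cv2.Rodrigues(np.array(d['rvec'],float)); return K,R,np.array(d['tvec'],float).ravel()
def ray(d,px,z):
    K,R,t=cam(d); c=-R.T@t; v=R.T@np.linalg.inv(K)@np.array([px[0],px[1],1.]); return c+v*(z-c[2])/v[2]
def proj(d,P):
    K,R,t=cam(d); p=K@(R@np.asarray(P,float)+t); return p[:2]/p[2]
def save(d,n): cv2.imwrite('pics/'+n,cv2.cvtColor(d['frame'],cv2.COLOR_RGB2BGR))
E
python3 - <<'E'
from h import *
for c in ['top','scene']:
    d=grab_frame(c); save(d,c+'0.png'); print(c,d['frame'].shape,d['fovy'])
    for n in ['key','stand','unit','keyway','bolt_tip','wash_bottle','meter','reel']:
        r=recognise(d,n); print(n,[(np.round(x['pixel']),round(x['conf'],2)) for x in r[:2]])
print(get_state())
E
```

```text
top (480, 640, 3) 44.432243053719404
key [(array([398., 272.]), 0.61)]
stand [(array([391., 274.]), 0.75)]
unit [(array([274., 246.]), 0.8), (array([416., 166.]), 0.54)]
keyway [(array([275., 245.]), 0.86), (array([473., 292.]), 0.21)]
bolt_tip []
wash_bottle [(array([473., 292.]), 0.8)]
meter [(array([414., 166.]), 0.94)]
reel [(array([200., 287.]), 0.74)]
scene (480, 640, 3) 45.10247819439847
key [(array([324., 188.]), 0.84)]
stand [(array([323., 204.]), 0.56)]
unit [(array([374., 300.]), 0.91)]
keyway [(array([375., 299.]), 0.89)]
bolt_tip []
wash_bottle [(array([299., 141.]), 0.88)]
meter [(array([187., 230.]), 0.96)]
reel [(array([493., 357.]), 0.89), (array([372., 299.]), 0.66)]
{'t': 0.9, 'q': array([-1.02989529e+00,  3.58581324e-01,  1.19131202e-02,  1.17537611e-05,
       -1.22408157e+00, -2.88082084e-01]), 'qd': array([-0.0004584 ,  0.00047641, -0.00063189,  0.00063379,  0.00068647,
        0.00188065]), 'joint_efforts': array([ 2.76587880e-04, -5.82362080e+01,  2.93306011e+01,  7.00276986e+00,
        1.25203133e-02, -3.35445463e-05]), 'eef_pos': array([ 0.16880881, -0.65354205,  0.25158117]), 'ee_rot': array([-3.14154488e+00,  2.62606811e-06, -2.88876971e+00]), 'force': array([-0.57413877,  0.37926899, -0.2355577 ]), 'moment': array([ 0.02748668, -0.04638172, -0.00128421]), 'width': 0.08741902575003037}
```

View pics/top0.png

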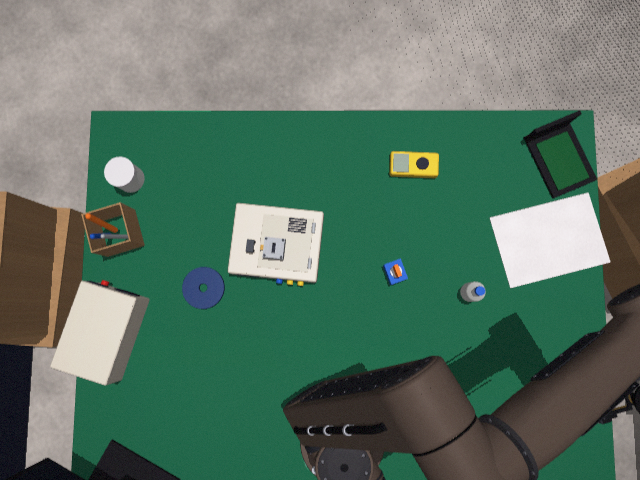

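View pics/scene0.png

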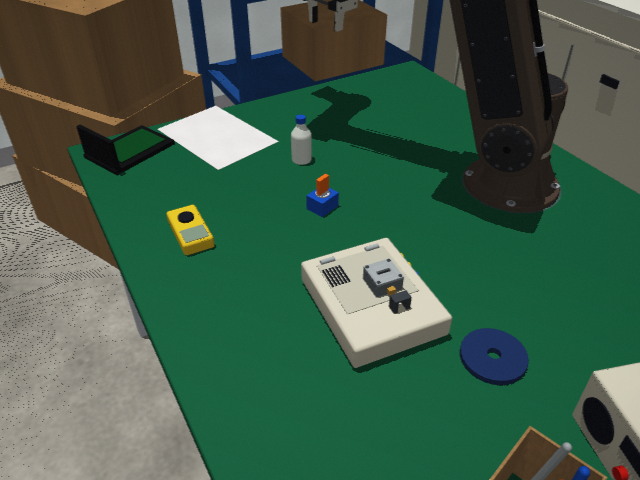

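```bash
python3 - <<'E'
from h import *
import pickle
d=grab_frame('top'); pickle.dump({k:v for k,v in d.items()},open('top.pkl','wb'))
s=grab_frame('scene'); pickle.dump(s,open('scene.pkl','wb'))
for x in (d,s):
    K,R,t=cam(x); print(-R.T@t, R)
im=cv2.cvtColor(d['frame'],cv2.COLOR_RGB2BGR)
cv2.imwrite('pics/topL.png',cv2.resize(im[170:330,180:340],(800,800),interpolation=cv2.INTER_CUBIC)[:,:][100:700])
cv2.imwrite('pics/topR.png',cv2.resize(im[220:320,340:450],None,fx=6,fy=6,interpolation=cv2.INTER_CUBIC))
E
```

```text
[0.3633519  0.02643318 1.68933572] [[ 2.92209860e-04 -9.99985699e-01 -5.34014121e-03]
 [-9.91276714e-01  4.14156768e-04 -1.31796454e-01]
 [ 1.31796780e-01  5.33206986e-03 -9.91262416e-01]]
[1.02174389 0.81987271 0.84474398] [[-0.87249769  0.48860816 -0.00313765]
 [ 0.31672739  0.56066065 -0.76507738]
 [-0.37206389 -0.66852203 -0.64393071]]
```

View pics/topL.png

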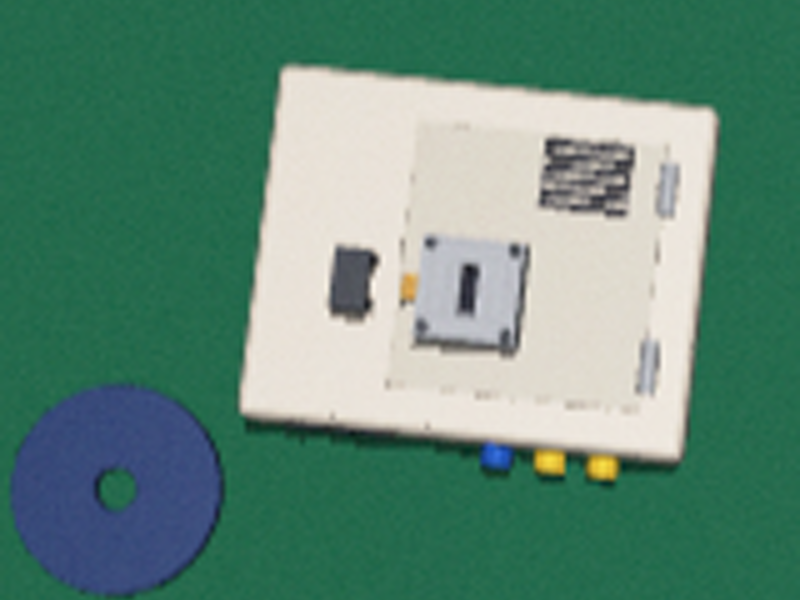

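View pics/topR.png

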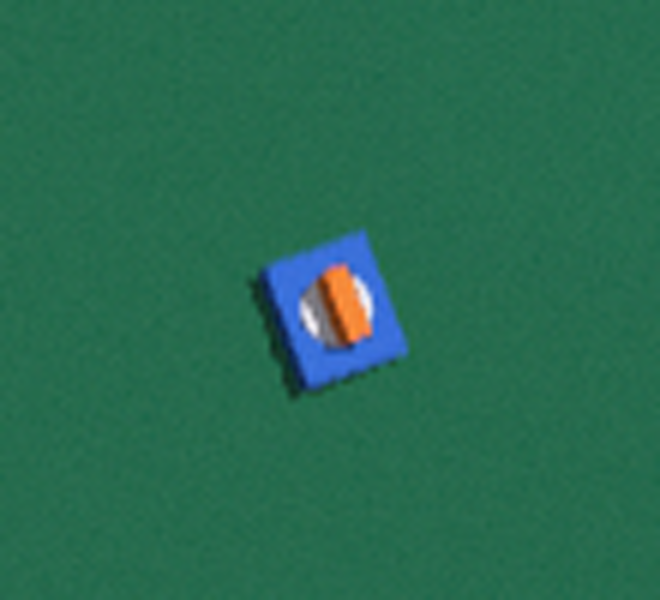

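```bash
python3 - <<'E'
from h import *
import pickle
d=pickle.load(open('top.pkl','rb')); s=pickle.load(open('scene.pkl','rb'))
print('stand',ray(d,(391,274),.04),ray(d,(398,270),.075),'scene',ray(s,(323,180),.075))
print('keyway',ray(d,(274,247.5),.095),ray(s,(384,270),.095))
print('unit corners',[ray(d,p,.06)[:2] for p in [(238,205),(322,211),(315,281),(229,274)]])
E
```

```text
stand [ 0.45846766 -0.13712885  0.04      ] [ 0.46741624 -0.15300992  0.075     ] scene [ 0.46198322 -0.15467775  0.075     ]
keyway [0.52750449 0.18632118 0.095     ] [0.5246441  0.18711149 0.095     ]
unit corners [array([0.65137355, 0.29277456]), array([0.63411705, 0.05621783]), array([0.43797956, 0.07519295]), array([0.45732135, 0.31370385])]
```

```bash
cat >> h.py <<'E'
def plan(target,yaw,n,turn=None,show=True):
    """rows from current measured pose to target pos/yaw, n rows"""
    s=get_state(); p=np.array(s['eef_pos']); y=s['ee_rot'][2]
    dy=(yaw-y) if turn is None else turn
    if turn is None: dy=(dy+np.pi)%(2*np.pi)-np.pi
    st=(np.array(target)-p)/n; rows=[]
    for i in range(n):
        a=y+dy*i/n
        tx=np.array([np.cos(a),np.sin(a),0]);ty=np.array([np.sin(a),-np.cos(a),0])
        rows.append("%.1f %.1f %.1f 0 0 %.4f"%(1e3*st@tx,1e3*st@ty,-1e3*st[2],-dy/n))
    for i in range(0,n,8): print('; '.join(rows[i:i+8]))
E
python3 - <<'E'
from h import *
import pickle
d=pickle.load(open('top.pkl','rb'))
print(ray(d,(396,271.7),.04),ray(d,(397.7,270.7),.075),ray(d,(273.6,247.8),.095),ray(d,(473,292),.1))
plan([.46,-.15,.25],.37,18,turn=.37+2*np.pi-2.889+0-2*np.pi+2*2.889)
E
```

```text
[ 0.46490803 -0.15122519  0.04      ] [ 0.46549558 -0.15215813  0.075     ] [0.52668254 0.18740229 0.095     ] [ 0.40668656 -0.35076699  0.1       ]
-22.7 23.0 0.1 0 0 -0.1811; -26.4 18.6 0.1 0 0 -0.1811; -29.4 13.5 0.1 0 0 -0.1811; -31.3 8.0 0.1 0 0 -0.1811; -32.2 2.2 0.1 0 0 -0.1811; -32.1 -3.6 0.1 0 0 -0.1811; -30.9 -9.3 0.1 0 0 -0.1811; -28.8 -14.7 0.1 0 0 -0.1811
-25.6 -19.7 0.1 0 0 -0.1811; -21.7 -24.0 0.1 0 0 -0.1811; -17.0 -27.5 0.1 0 0 -0.1811; -11.8 -30.1 0.1 0 0 -0.1811; -6.2 -31.7 0.1 0 0 -0.1811; -0.3 -32.3 0.1 0 0 -0.1811; 5.5 -31.8 0.1 0 0 -0.1811; 11.1 -30.3 0.1 0 0 -0.1811
16.4 -27.8 0.1 0 0 -0.1811; 21.1 -24.4 0.1 0 0 -0.1811
```

Request:
{"name": "step_arm", "arguments": {"commands": "-22.7 23 0 0 0 -0.181; -26.4 18.6 0 0 0 -0.181; -29.4 13.5 0 0 0 -0.181; -31.3 8 0 0 0 -0.181; -32.2 2.2 0 0 0 -0.181; -32.1 -3.6 0 0 0 -0.181; -30.9 -9.3 0 0 0 -0.181; -28.8 -14.7 0 0 0 -0.181", "jaw": 50}}

```text
t: 2.0
eef_pos: [0.2987, -0.429, 0.2518]
ee_rot: [-3.141, -0.0, -1.435]
force: [0.2, 0.4, 0.3]
width: 0.0499
```

Request:
{"name": "step_arm", "arguments": {"commands": "-25.6 -19.7 0 0 0 -0.181; -21.7 -24 0 0 0 -0.181; -17 -27.5 0 0 0 -0.181; -11.8 -30.1 0 0 0 -0.181; -6.2 -31.7 0 0 0 -0.181; -0.3 -32.3 0 0 0 -0.181; 5.5 -31.8 0 0 0 -0.181; 11 -30.3 0 0 0 -0.181"}}

```text
t: 3.0
eef_pos: [0.4282, -0.2052, 0.2518]
ee_rot: [3.142, -0.001, 0.013]
force: [-0.3, -0.6, -0.3]
width: 0.0501
```

Request:
{"name": "step_arm", "arguments": {"commands": "16.4 -27.8 0 0 0 -0.181; 21 -24.4 0 0 0 -0.181; 0 0 0 0 0 0; 0 0 0 0 0 0"}}

```text
t: 3.5
eef_pos: [0.4598, -0.1504, 0.2516]
ee_rot: [-3.142, 0.0, 0.368]
force: [-0.2, -0.2, 0.4]
width: 0.0499
```

```bash
cat >> h.py <<'E'
def wcam(d,s):
    from scipy.spatial.transform import Rotation as Ro
    f=240/np.tan(np.radians(d['fovy'])/2)
    K=np.array([[f,0,d['cx']],[0,f,d['cy']],[0,0,1]])
    T=np.eye(4);T[:3,:3]=Ro.from_euler('xyz',s['ee_rot']).as_matrix();T[:3,3]=s['eef_pos']
    W=T@np.array(d['tool_from_camera']); return K,W
def wray(d,s,px,z):
    K,W=wcam(d,s); v=W[:3,:3]@np.linalg.inv(K)@np.array([px[0],px[1],1.]);c=W[:3,3]; return c+v*(z-c[2])/v[2]
def wproj(d,s,P):
    K,W=wcam(d,s); p=K@(W[:3,:3].T@(np.asarray(P,float)-W[:3,3])); return p[:2]/p[2]
def wshot(n):
    s=get_state(); d=grab_frame('wrist'); save(d,n); 
    import pickle; pickle.dump((d,s),open(n+'.pkl','wb')); return d,s
E
python3 - <<'E'
from h import *
d,s=wshot('w1.png'); print(s['eef_pos'],s['ee_rot'],s['q'],s['t'],d['fovy'],np.round(d['tool_from_camera'],3))
print(recognise(d,'key')[:2],recognise(d,'key_grip')[:1],wproj(d,s,[.4652,-.1517,.075]))
E
```

```text
[ 0.45984695 -0.15035527  0.25158615] [-3.14158042e+00  7.75902753e-05  3.68279255e-01] [ 9.16344337e-02  3.94605271e-02 -3.95397877e-01  1.03934162e-05
 -1.13601590e+00  1.84743677e+00] 3.5 66.87401563446866 [[-0.001 -0.956 -0.292  0.079]
 [ 1.    -0.001  0.001  0.001]
 [-0.001 -0.292  0.956 -0.133]
 [ 0.     0.     0.     1.   ]]
[{'pixel': [319.8, 212.5], 'conf': 0.93}] [{'pixel': [323.8, 211.1], 'conf': 0.58}] [323.5672369  216.86841351]
```

View pics/w1.png

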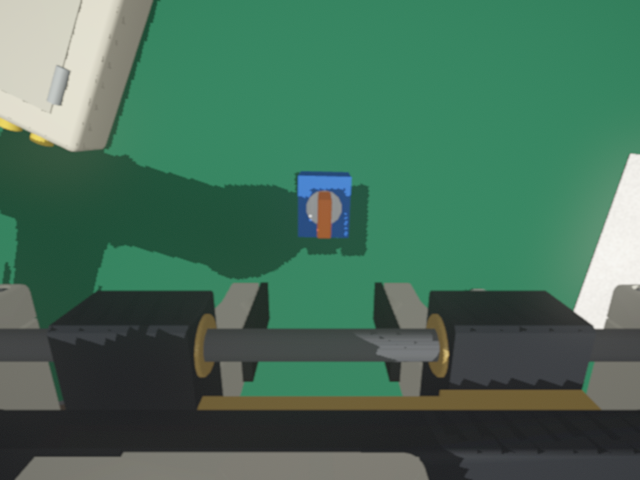

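```bash
python3 - <<'E'
from h import *
import pickle
d,s=pickle.load(open('w1.png.pkl','rb'))
im=cv2.cvtColor(d['frame'],cv2.COLOR_RGB2BGR)
cv2.imwrite('pics/w1z.png',cv2.resize(im[160:250,280:370],None,fx=6,fy=6,interpolation=cv2.INTER_CUBIC))
print(wray(d,s,(324,208),.044))
for P in [(.4652,-.1517,.044),(.4652,-.1517,.088)]: print(wproj(d,s,P))
E
```

```text
[ 0.46659436 -0.15187844  0.044     ]
[323.29986798 209.26791311]
[323.69478409 220.49419929]
```

View pics/w1z.png

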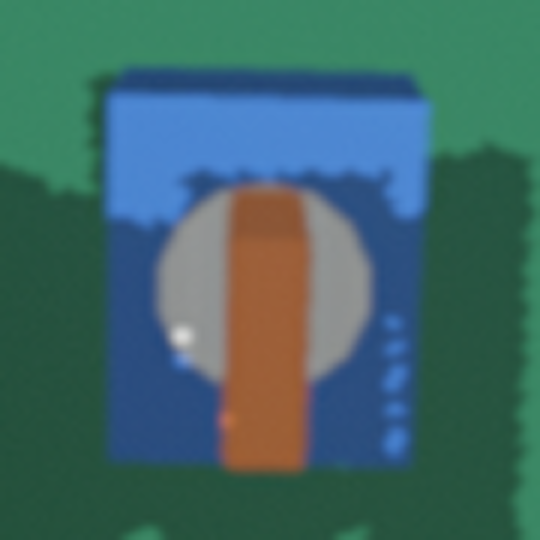

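```bash
python3 - <<'E'
from h import *
import pickle
d,s=pickle.load(open('w1.png.pkl','rb'))
print(wray(d,s,(324.2,207.6),.044),wray(d,s,(324.6,219.2),.088))
plan([.466,-.152,.077],.35,6)
E
```

```text
[ 0.46702649 -0.15191603  0.044     ] [ 0.46651806 -0.15200562  0.088     ]
0.9 0.5 29.1 0 0 0.0029; 0.9 0.5 29.1 0 0 0.0029; 0.9 0.5 29.1 0 0 0.0029; 0.9 0.5 29.1 0 0 0.0029; 0.9 0.5 29.1 0 0 0.0029; 0.9 0.5 29.1 0 0 0.0029
```

Request:
{"name": "step_arm", "arguments": {"commands": "2 1 29 0 0 0.018; 2 1 29 0 0 0; 1.6 0.8 29 0 0 0; 0 0 29 0 0 0; 0 0 29 0 0 0; 0 0 29.5 0 0 0; 0 0 0 0 0 0"}}

```text
t: 4.53
eef_pos: [0.4645, -0.1516, 0.0755]
ee_rot: [-3.14, 0.004, 0.35]
force: [0.0, -0.5, 0.4]
width: 0.0499
```

Request:
{"name": "step_arm", "arguments": {"commands": "0 0 0 0 0 0; 0 0 0 0 0 0; 0 0 0 0 0 0; 0 0 0 0 0 0; 0 0 0 0 0 0", "jaw": 0, "grip_force": 15}}

```text
t: 5.15
eef_pos: [0.4665, -0.151, 0.0775]
ee_rot: [3.141, -0.001, 0.351]
force: [-0.8, 0.8, 3.5]
width: 0.012
```

Request:
{"name": "step_arm", "arguments": {"commands": "0 0 -10 0 0 0; 0 0 -25 0 0 0; 0 0 -30 0 0 0; 0 0 -30 0 0 0; 0 0 -30 0 0 0; 0 0 0 0 0 0; 0 0 0 0 0 0"}}

```text
t: 6.02
eef_pos: [0.4658, -0.1509, 0.2019]
ee_rot: [-3.141, 0.0, 0.351]
force: [-0.4, 0.7, -2.4]
width: 0.0119
```

```bash
python3 - <<'E'
from h import *
print(get_state()['force'],get_state()['moment'])
plan([.44,.195,.21],-.1,8)
E
```

```text
[-0.41391479  0.71246511 -2.42532768] [-0.1175423   0.1247336   0.06785284]
11.8 -41.7 -1.0 0 0 0.0564; 9.5 -42.3 -1.0 0 0 0.0564; 7.1 -42.8 -1.0 0 0 0.0564; 4.7 -43.1 -1.0 0 0 0.0564; 2.2 -43.3 -1.0 0 0 0.0564; -0.2 -43.4 -1.0 0 0 0.0564; -2.7 -43.3 -1.0 0 0 0.0564; -5.1 -43.1 -1.0 0 0 0.0564
```

Request:
{"name": "step_arm", "arguments": {"commands": "11.8 -41.7 -1 0 0 0.056; 9.5 -42.3 -1 0 0 0.056; 7 -42.8 -1 0 0 0.056; 4.7 -43 -1 0 0 0.056; 2.2 -43.3 -1 0 0 0.056; 0 -43.4 -1 0 0 0.056; -2.7 -43.3 -1 0 0 0.056; -5 -43 -1 0 0 0.056"}}

```text
t: 7.02
eef_pos: [0.4393, 0.1957, 0.209]
ee_rot: [3.14, 0.001, -0.099]
force: [0.4, -0.3, -0.6]
width: 0.0119
```

Request:
{"name": "step_arm", "arguments": {"commands": "0 0 0 0 0 0; 0 0 0 0 0 0; 0 0 0 0 0 0"}}

```text
t: 7.4
eef_pos: [0.44, 0.1938, 0.2096]
ee_rot: [3.141, 0.001, -0.098]
force: [-0.1, -0.3, -1.2]
width: 0.012
```

```bash
python3 - <<'E'
from h import *
d,s=wshot('w2.png'); print(s['eef_pos'],s['ee_rot'],s['q'],s['t'],s['force'])
print(recognise(d,'keyway')[:2],wproj(d,s,[.5267,.1874,.095]))
E
```

```text
[0.43998556 0.19375777 0.20962817] [ 3.14083343e+00  7.24144343e-04 -9.75305051e-02] [ 8.25098174e-01  7.04297979e-02 -4.64205327e-01 -1.38115824e-04
 -1.03720364e+00  6.48238234e-01] 7.4 [-0.1385098  -0.29408043 -1.20494063]
[{'pixel': [319.5, 105.0], 'conf': 0.82}] [316.36576157 115.73266016]
```

View pics/w2.png

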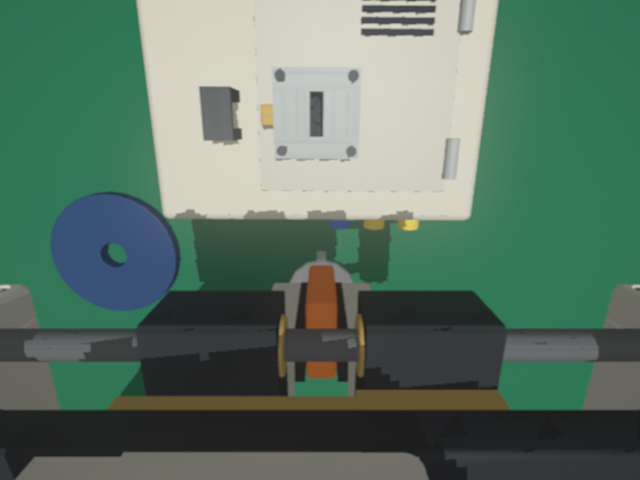

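```bash
python3 - <<'E'
from h import *
import pickle
d,s=pickle.load(open('w2.png.pkl','rb'))
im=cv2.cvtColor(d['frame'],cv2.COLOR_RGB2BGR)
cv2.imwrite('pics/w2z.png',cv2.resize(im[60:170,250:370],None,fx=5,fy=5,interpolation=cv2.INTER_CUBIC))
cv2.imwrite('pics/w2k.png',cv2.resize(im[240:390,260:380],None,fx=4,fy=4,interpolation=cv2.INTER_CUBIC))
E
```

```text
(no output)
```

View pics/w2z.png

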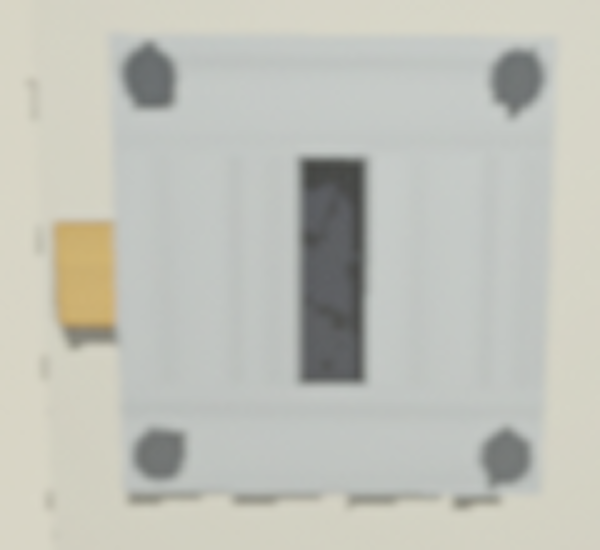

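View pics/w2k.png

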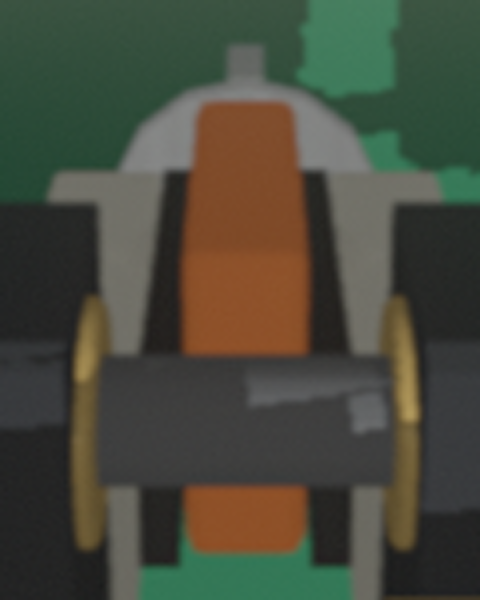

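```bash
python3 - <<'E'
from h import *
import pickle
d,s=pickle.load(open('w2.png.pkl','rb'))
g=lambda x,y:(250+x/5,60+y/5)
P={n:wray(d,s,g(*p),.095) for n,p in dict(tl=(302,159),tr=(366,159),br=(365,382),bl=(301,382),L0=(113,36),L1=(555,36),L2=(540,490),L3=(128,490)).items()}
for k,v in P.items(): print(k,np.round(v*1e3,1))
sl=[P[k] for k in('tl','tr','br','bl')]; ca=[P['L%d'%i] for i in range(4)]
print(np.mean(sl,0),np.mean(ca,0))
for a,b in((sl[3],sl[0]),(sl[2],sl[1]),(ca[3],ca[0]),(ca[2],ca[1])): v=a-b; v=b-a; print('yaw',np.arctan2(v[1],v[0]),np.linalg.norm(v))
for a,b in((ca[1],ca[0]),(ca[2],ca[3])): v=b-a; print('yaw y',np.arctan2(-v[0],v[1]),np.linalg.norm(v))
# key in tool
T=np.array(d['tool_from_camera']);K,_=wcam(d,s)
def tp(p): q=np.linalg.inv(T)@np.append(p,1); q=K@q[:3]; return q[:2]/q[2]
def tr(px,z):
    v=T[:3,:3]@np.linalg.inv(K)@np.array([px[0],px[1],1.]);c=T[:3,3];return c+v*(z-c[2])/v[2]
k=lambda x,y:(260+x/4,240+y/4)
for n,p,z in [('topfrontL',(183,250),-.0105),('topfrontR',(308,250),-.0105),('topbackL',(188,552),-.0105),('topbackR',(306,552),-.0105),('botfrontL',(196,103),.0315),('botfrontR',(294,103),.0315),('prongL',(227,45),.0645),('prongR',(264,45),.0645),('bladeL',(227,45),.0515),('bladeR',(264,45),.0515),('collar',(245,83),.0335)]:
    print(n,np.round(tr(k(*p),z)*1e3,1))
E
```

```text
tl [541.4 189.7  95. ]
tr [540.6 181.6  95. ]
br [513.5 184.4  95. ]
bl [514.3 192.7  95. ]
L0 [557.9 211.6  95. ]
L1 [552.5 156.8  95. ]
L2 [497.3 162.4  95. ]
L3 [502.8 217.2  95. ]
[0.52744304 0.18710778 0.095     ] [0.52762621 0.18701959 0.095     ]
yaw -0.11175406951979165 0.02728008167764659
yaw -0.10146944492026663 0.02727883251012098
yaw -0.10116402011269754 0.05545170519498802
yaw -0.10242549168230389 0.0554659767988367
yaw y -0.09833689100123627 0.05513304253592806
yaw y -0.09859168271051903 0.055063035645757465
topfrontL [ 17.1  -5.  -10.5]
topfrontR [ 17.1   6.6 -10.5]
topbackL [-16.3  -5.  -10.5]
topbackR [-16.3   6.8 -10.5]
botfrontL [15.5 -5.1 31.5]
botfrontR [15.5  6.7 31.5]
prongL [11.6 -1.8 64.5]
prongR [11.6  3.6 64.5]
bladeL [16.  -1.6 51.5]
bladeR [16.   3.4 51.5]
collar [17.3  0.8 33.5]
```

```bash
python3 - <<'E'
from h import *
plan([.5276,.1879,.172],-.101,6)
E
```

```text
14.6 -0.4 6.3 0 0 0.0005; 14.6 -0.4 6.3 0 0 0.0005; 14.6 -0.5 6.3 0 0 0.0005; 14.6 -0.5 6.3 0 0 0.0005; 14.6 -0.5 6.3 0 0 0.0005; 14.6 -0.5 6.3 0 0 0.0005
```

Request:
{"name": "step_arm", "arguments": {"commands": "14.6 -0.5 6 0 0 0.003; 14.6 -0.5 6 0 0 0; 14.6 -0.5 6 0 0 0; 14.6 -0.5 6 0 0 0; 14.6 -0.5 6 0 0 0; 14.6 -0.3 6 0 0 0; 0 0 0 0 0 0; 0 0 0 0 0 0"}}

```text
t: 8.5
eef_pos: [0.5276, 0.1887, 0.174]
ee_rot: [3.141, 0.0, -0.1]
force: [0.3, -0.2, -0.6]
width: 0.012
```

```bash
python3 - <<'E'
from h import *
d,s=wshot('w3.png'); print(s['eef_pos'],s['ee_rot'],s['force'],s['moment'])
x=grab_frame('scene'); im=cv2.cvtColor(x['frame'],cv2.COLOR_RGB2BGR)
cv2.imwrite('pics/s3.png',cv2.resize(im[200:330,310:470],None,fx=5,fy=4.6,interpolation=cv2.INTER_CUBIC))
E
```

```text
[0.52755641 0.18870081 0.17395449] [ 3.14133248e+00  3.33971327e-04 -1.00030750e-01] [ 0.29532509 -0.18262758 -0.62122214] [-0.06964368  0.16453836 -0.04300242]
```

View pics/w3.png

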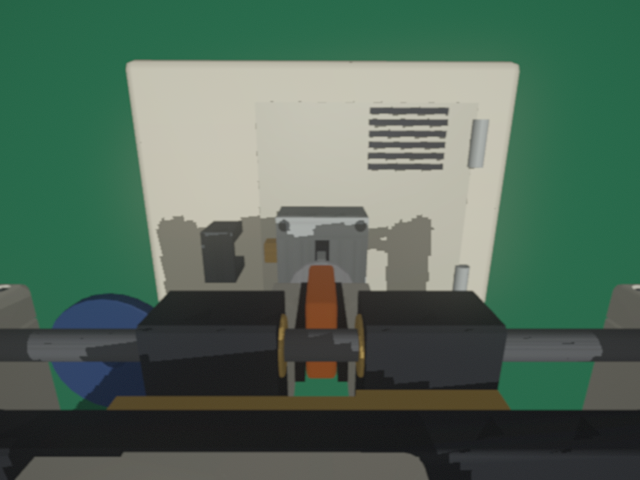

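View pics/s3.png

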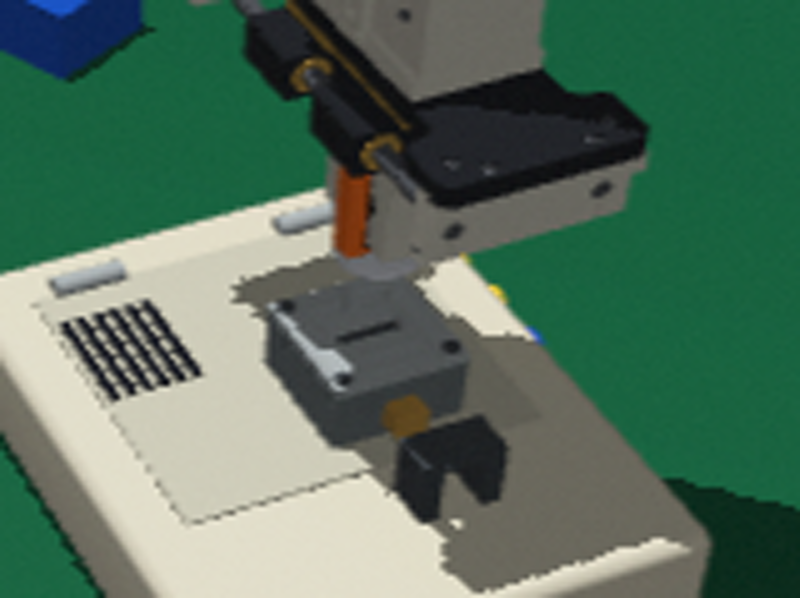

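```bash
python3 - <<'E'
from h import *
import pickle
d,s=pickle.load(open('w3.png.pkl','rb'))
im=cv2.cvtColor(d['frame'],cv2.COLOR_RGB2BGR)
cv2.imwrite('pics/w3z.png',cv2.resize(im[200:290,270:375],None,fx=6,fy=6,interpolation=cv2.INTER_CUBIC))
E
```

```text
(no output)
```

View pics/w3z.png

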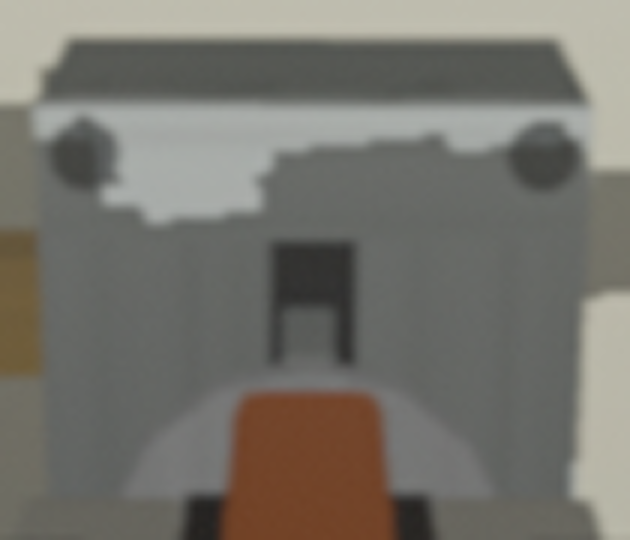

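Request:
{"name": "step_arm", "arguments": {"commands": "0 0.5 5 0 0 0; 0 0 5 0 0 0; 0 0 5 0 0 0; 0 0 5 0 0 0; 0 0 4 0 0 0; 0 0 4 0 0 0; 0 0 0 0 0 0"}}

```text
t: 9.48
eef_pos: [0.5275, 0.1882, 0.1457]
ee_rot: [3.141, 0.001, -0.1]
force: [-0.3, -0.9, -2.1]
width: 0.0117
```

Request:
{"name": "step_arm", "arguments": {"commands": "0 0 1 0 0 0; 0 0 1 0 0 0; 0 0 1 0 0 0; 0 0 0 0 0 0"}}

```text
t: 9.98
eef_pos: [0.5275, 0.1883, 0.143]
ee_rot: [3.142, 0.0, -0.1]
force: [-0.2, -0.3, 0.0]
width: 0.0121
```

Request:
{"name": "step_arm", "arguments": {"commands": "0 0 1 0 0 0; 0 0 1 0 0 0; 0 0 1 0 0 0; 0 0 0 0 0 0"}}

```text
t: 10.48
eef_pos: [0.5275, 0.1883, 0.1399]
ee_rot: [3.141, 0.0, -0.1]
force: [-0.5, -0.7, -1.5]
width: 0.0119
```

Request:
{"name": "step_arm", "arguments": {"commands": "0 0 0.5 0 0 0; 0 0 0.5 0 0 0; 0 0 0 0 0 0"}}

```text
t: 10.85
eef_pos: [0.5277, 0.1884, 0.1394]
ee_rot: [-3.141, -0.0, -0.1]
force: [-0.3, -0.2, 1.7]
width: 0.0119
```

Request:
{"name": "step_arm", "arguments": {"commands": "0 0 0.5 0 0 0; 0 0 0 0 0 0; 0 0 0 0 0 0"}}

```text
t: 11.22
eef_pos: [0.5277, 0.1884, 0.1392]
ee_rot: [-3.141, -0.001, -0.1]
force: [-1.8, -0.4, 6.5]
width: 0.0117
```

Request:
{"name": "step_arm", "arguments": {"commands": "0 0 0 0 0 0.06; 0 0 0 0 0 0.06; 0.1 0 0 0 0 0.06; 0 0 0 0 0 0"}}

```text
t: 11.72
eef_pos: [0.5282, 0.1889, 0.1391]
ee_rot: [-3.14, -0.001, -0.279]
force: [-0.3, 2.4, 2.6]
width: 0.0117
```

```bash
python3 -c "
from h import *
s=get_state();print(s['force'],s['moment'],s['eef_pos'],s['ee_rot'])"
```

```text
[-0.31360756  2.36242886  2.6414696 ] [0.59378412 0.22239064 0.01240612] [0.52824813 0.18885193 0.13907182] [-3.14020732e+00 -1.05885619e-03 -2.79169086e-01]
```

Request:
{"name": "step_arm", "arguments": {"commands": "0 0 0.2 0 0 0.06; 0 0 0 0 0 0.06; 0 0 0 0 0 0.06; 0 0 0 0 0 0"}}

```text
t: 12.22
eef_pos: [0.5273, 0.1881, 0.1379]
ee_rot: [3.141, 0.001, -0.458]
force: [-0.2, -0.2, -0.6]
width: 0.0121
```

```bash
python3 -c "
from h import *
s=get_state();print(s['force'],s['moment'],s['eef_pos'],s['ee_rot'])"
```

```text
[-0.19554237 -0.17656447 -0.58151863] [-0.04376456  0.19348345  0.02374529] [0.52733528 0.18806719 0.13793761] [ 3.14082585e+00  5.27854714e-04 -4.58376284e-01]
```

Request:
{"name": "step_arm", "arguments": {"commands": "0 0 0.7 0 0 0; 0 0 0.7 0 0 0; 0 0 0 0 0 0"}}

```text
t: 12.6
eef_pos: [0.5276, 0.1882, 0.1368]
ee_rot: [3.141, 0.0, -0.459]
force: [0.1, 0.1, -0.2]
width: 0.0118
```

Request:
{"name": "step_arm", "arguments": {"commands": "0 0 0.8 0 0 0; 0 0 0.8 0 0 0; 0 0 0.8 0 0 0; 0 0 0 0 0 0"}}

```text
t: 13.1
eef_pos: [0.5276, 0.1883, 0.1345]
ee_rot: [3.141, 0.0, -0.46]
force: [-0.5, -0.2, -0.8]
width: 0.0119
```

Request:
{"name": "step_arm", "arguments": {"commands": "0 0 0.7 0 0 0; 0 0 0.7 0 0 0; 0 0 0 0 0 0"}}

```text
t: 13.48
eef_pos: [0.5276, 0.1883, 0.1331]
ee_rot: [3.141, 0.0, -0.46]
force: [0.2, 0.1, -0.4]
width: 0.0119
```

Request:
{"name": "step_arm", "arguments": {"commands": "0 0 0.6 0 0 0; 0 0 0.6 0 0 0; 0 0 0 0 0 0"}}

```text
t: 13.85
eef_pos: [0.5277, 0.1883, 0.1325]
ee_rot: [-3.141, -0.0, -0.46]
force: [-4.1, 0.2, 5.7]
width: 0.0121
```

Request:
{"name": "step_arm", "arguments": {"commands": "0 0 0.4 0 0 0; 0 0 0 0 0 0; 0 0 0 0 0 0"}}

```text
t: 14.22
eef_pos: [0.5277, 0.1883, 0.1325]
ee_rot: [-3.141, -0.0, -0.46]
force: [-3.1, 0.4, 8.4]
width: 0.0117
```

```bash
python3 - <<'E'
from h import *
s=get_state();print(s['force'],s['moment'])
x=grab_frame('scene'); im=cv2.cvtColor(x['frame'],cv2.COLOR_RGB2BGR)
cv2.imwrite('pics/s4.png',cv2.resize(im[220:330,330:450],None,fx=6,fy=5.4,interpolation=cv2.INTER_CUBIC))
d,s=wshot('w4.png')
E
```

```text
[-3.05240711  0.44815032  8.36225528] [-0.2537146   1.67914561 -0.03723532]
```

View pics/s4.png

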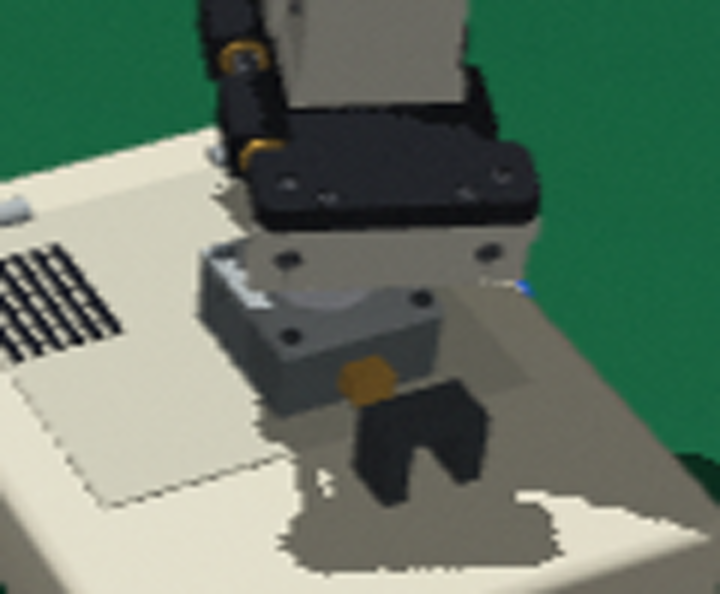

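View pics/w4.png

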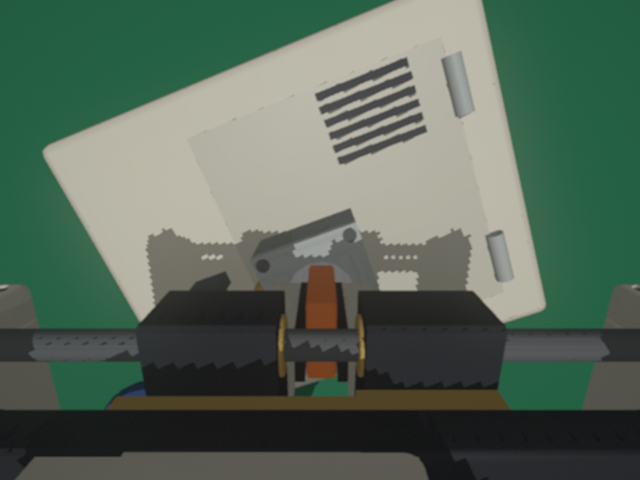

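Request:
{"name": "step_arm", "arguments": {"commands": "0 0 -0.4 0 0 0; 0 0 0 0 0 0; 0 0 0 0 0 0.05; 0 0 0 0 0 0.06; 0 0 0 0 0 0.06; 0 0 0 0 0 0.06; 0 0 0 0 0 0.06; 0 0 0 0 0 0", "grip_force": 30}}

```text
t: 15.32
eef_pos: [0.5278, 0.1881, 0.1325]
ee_rot: [-3.142, -0.0, -0.75]
force: [-1.6, -1.4, 6.5]
width: 0.0118
```

```bash
python3 -c "
from h import *
s=get_state();print(s['force'],s['moment'],s['eef_pos'],s['ee_rot'])"
```

```text
[-1.57843607 -1.3781609   6.50836963] [-0.63824493  1.02430084 -0.01507328] [0.52782271 0.18811292 0.13246522] [-3.14158865e+00 -4.83559343e-04 -7.50346753e-01]
```

Request:
{"name": "step_arm", "arguments": {"commands": "0 0 -0.2 0 0 0.06; 0 0 0 0 0 0.06; 0 0 0 0 0 0.06; 0 0 0 0 0 0.06; 0 0 0 0 0 0; 0 0 0 0 0 0"}}

```text
t: 16.08
eef_pos: [0.5277, 0.188, 0.1325]
ee_rot: [3.141, -0.0, -0.99]
force: [-2.4, -1.9, 4.8]
width: 0.0118
```

```bash
python3 -c "
from h import *
s=get_state();print(s['force'],s['moment'],s['eef_pos'],s['ee_rot'])"
```

```text
[-2.44409855 -1.89643527  4.83274721] [-0.58878982  0.83446605 -0.03074826] [0.52772831 0.18804613 0.13245124] [ 3.14144921e+00 -3.77673032e-04 -9.89690010e-01]
```

Request:
{"name": "step_arm", "arguments": {"commands": "0 0 0 0 0 0.06; 0 0 0 0 0 0.06; 0 0 0 0 0 0.06; 0 0 0 0 0 0.05; 0 0 0 0 0 0; 0 0 0 0 0 0"}}

```text
t: 16.82
eef_pos: [0.5277, 0.188, 0.1325]
ee_rot: [3.141, -0.0, -1.22]
force: [-1.1, -0.9, 5.3]
width: 0.0119
```

```bash
python3 - <<'E'
from h import *
s=get_state();print(s['force'],s['moment'],s['eef_pos'],s['ee_rot'])
x=grab_frame('scene'); im=cv2.cvtColor(x['frame'],cv2.COLOR_RGB2BGR)
cv2.imwrite('pics/s5.png',cv2.resize(im[220:330,330:450],None,fx=6,fy=5.4,interpolation=cv2.INTER_CUBIC))
E
```

```text
[-1.05600851 -0.874411    5.30363572] [-0.56325894  0.9060141   0.01202927] [0.52769249 0.18804772 0.13247835] [ 3.14149236e+00 -4.03182921e-04 -1.21961060e+00]
```

View pics/s5.png

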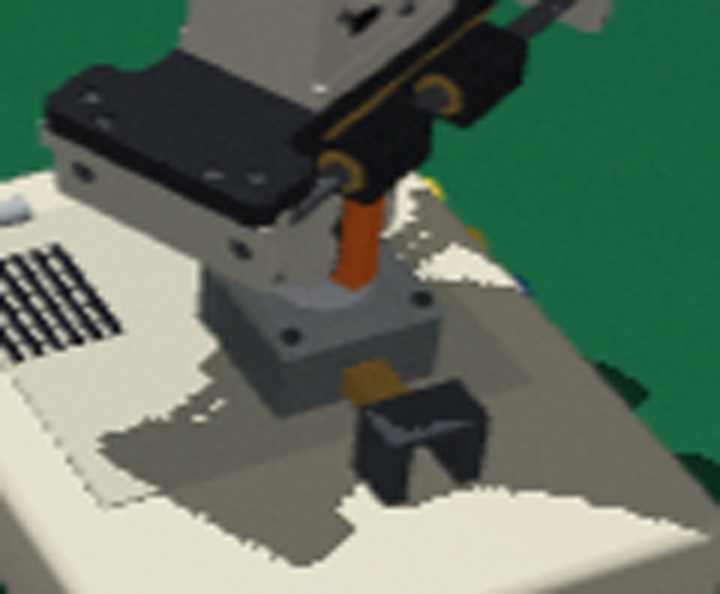

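Request:
{"name": "step_arm", "arguments": {"commands": "0 0 0 0 0 0.05; 0 0 0 0 0 0.05; 0 0 0 0 0 0; 0 0 0 0 0 0"}}

```text
t: 17.38
eef_pos: [0.5277, 0.1881, 0.1325]
ee_rot: [3.142, -0.0, -1.32]
force: [-2.3, -1.2, 5.7]
width: 0.0118
```

```bash
python3 -c "
from h import *
s=get_state();print(s['force'],s['moment'],s['eef_pos'],s['ee_rot'],s['joint_efforts'][5])"
```

```text
[-2.31814327 -1.24650609  5.66773485] [-0.51191527  1.00600242 -0.04991407] [0.5276592  0.18806378 0.13247388] [ 3.14152039e+00 -3.57576781e-04 -1.31966385e+00] -0.026243410538882017
```

Request:
{"name": "step_arm", "arguments": {"commands": "0 0 0 0 0 0.03; 0 0 0 0 0 0.03; 0 0 0 0 0 0; 0 0 0 0 0 0"}}

```text
t: 17.88
eef_pos: [0.5276, 0.188, 0.1325]
ee_rot: [3.141, -0.0, -1.38]
force: [-2.8, -1.8, 5.6]
width: 0.0119
```

```bash
python3 - <<'E'
from h import *
s=get_state();print(s['force'],s['moment'],s['eef_pos'],s['ee_rot'],s['joint_efforts'][5])
x=grab_frame('scene'); im=cv2.cvtColor(x['frame'],cv2.COLOR_RGB2BGR)
cv2.imwrite('pics/s6.png',cv2.resize(im[220:330,330:450],None,fx=6,fy=5.4,interpolation=cv2.INTER_CUBIC))
E
```

```text
[-2.83674305 -1.79640478  5.61007943] [-0.58289575  0.99706102 -0.02923945] [0.5276201  0.18803973 0.13246816] [ 3.14144157e+00 -4.16912381e-04 -1.37964215e+00] -0.03191440016962588
```

View pics/s6.png

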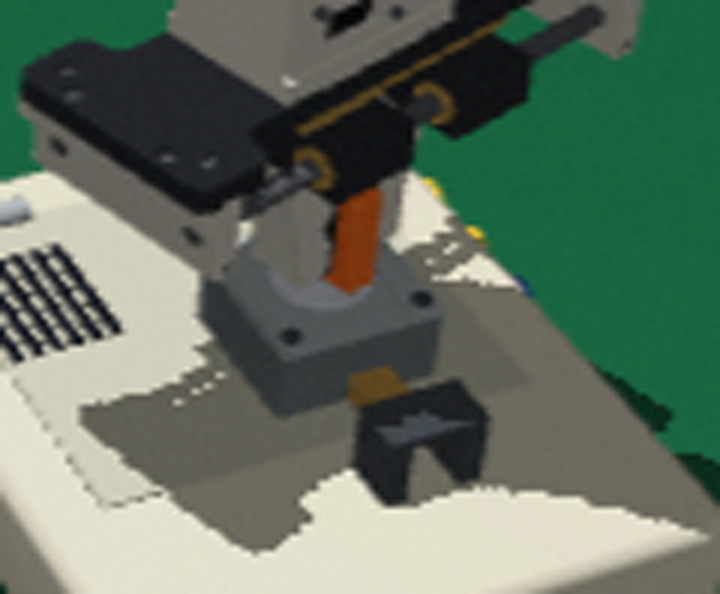

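Request:
{"name": "step_arm", "arguments": {"commands": "0 0 0 0 0 0.03; 0 0 0 0 0 0.02; 0 0 0 0 0 0; 0 0 0 0 0 0", "grip_force": 18}}

```text
t: 18.42
eef_pos: [0.5276, 0.188, 0.1325]
ee_rot: [3.141, -0.0, -1.43]
force: [-2.2, -2.6, 6.3]
width: 0.0122
```

```bash
python3 - <<'E'
from h import *
s=get_state();print(s['force'],s['moment'],s['eef_pos'],s['ee_rot'],s['joint_efforts'][5])
x=grab_frame('scene'); im=cv2.cvtColor(x['frame'],cv2.COLOR_RGB2BGR)
cv2.imwrite('pics/s7.png',cv2.resize(im[220:330,330:450],None,fx=6,fy=5.4,interpolation=cv2.INTER_CUBIC))
E
```

```text
[-2.21454707 -2.56426057  6.29203886] [-0.43287061  1.06691964  0.0554037 ] [0.5276442  0.18803722 0.13247519] [ 3.14148996e+00 -4.07719394e-04 -1.42962725e+00] -0.03924063756130636
```

View pics/s7.png

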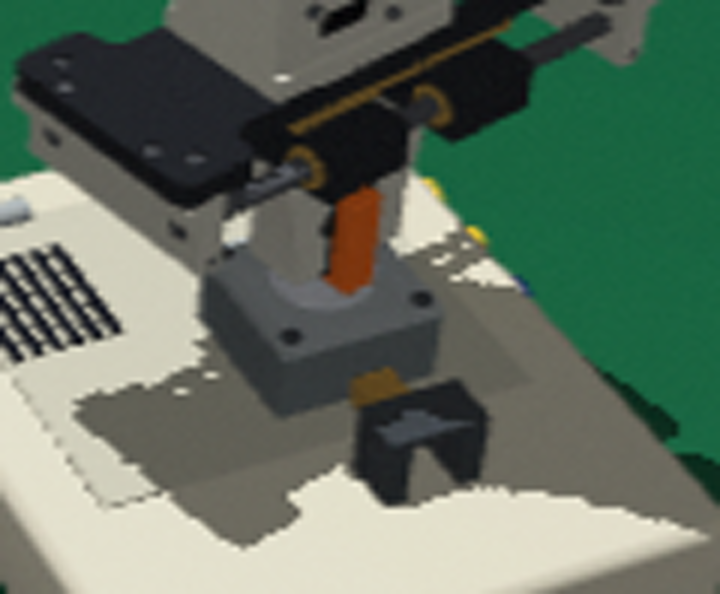

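Request:
{"name": "step_arm", "arguments": {"commands": "0 0 0 0 0 0.03; 0 0 0 0 0 0; 0 0 0 0 0 0"}}

```text
t: 18.85
eef_pos: [0.5276, 0.1881, 0.1325]
ee_rot: [3.141, -0.0, -1.459]
force: [-3.0, -1.2, 5.8]
width: 0.0119
```

```bash
cat > m.py <<'E'
from h import *
s=get_state();print(s['force'],s['moment'],s['eef_pos'],s['ee_rot'],s['joint_efforts'][5])
E
python3 m.py
```

```text
[-2.98555236 -1.22589742  5.80848296] [-0.48171256  1.0799994   0.18277238] [0.52761084 0.188057   0.13248321] [ 3.14146587e+00 -4.50449765e-04 -1.45942154e+00] -0.13663260731846094
```

Request:
{"name": "step_arm", "arguments": {"commands": "0 0 0 0 0 0.03; 0 0 0 0 0 0; 0 0 0 0 0 0"}}

```text
t: 19.23
eef_pos: [0.5276, 0.188, 0.1325]
ee_rot: [3.141, -0.001, -1.489]
force: [-2.7, -1.5, 5.8]
width: 0.012
```

```bash
python3 m.py
```

```text
[-2.70836247 -1.53273445  5.76246665] [-0.47700373  1.06907768  0.34448212] [0.52760677 0.18804604 0.132466  ] [ 3.14147569e+00 -5.78820947e-04 -1.48902252e+00] -0.35331130027770996
```

The torque jumped at the hard stop, so I'm backing off.

Request:
{"name": "step_arm", "arguments": {"commands": "0 0 -0.2 0 0 -0.06; 0 0 0 0 0 0; 0 0 0 0 0 0"}}

```text
t: 19.6
eef_pos: [0.5276, 0.1881, 0.1325]
ee_rot: [3.141, -0.0, -1.431]
force: [-2.2, -2.4, 6.2]
width: 0.0116
```

```bash
python3 m.py
```

```text
[-2.22896386 -2.42155532  6.24844311] [-0.78016706  0.95432042  0.05435742] [0.52762816 0.18805276 0.13246173] [ 3.14136828e+00 -3.85244059e-04 -1.43095457e+00] -0.028354969108477235
```

Request:
{"name": "step_arm", "arguments": {"commands": "0 0 -0.3 0 0 0; 0 0 0 0 0 0; 0 0 0 0 0 0; 0 0 0 0 0 0", "jaw": 45}}

```text
t: 20.1
eef_pos: [0.5277, 0.1884, 0.1325]
ee_rot: [3.142, 0.0, -1.43]
force: [0.8, -0.2, 0.2]
width: 0.0427
```

Request:
{"name": "step_arm", "arguments": {"commands": "0 0 -6 0 0 0; 0 0 -12 0 0 0; 0 0 -20 0 0 0; 0 0 -30 0 0 0; 0 0 -30 0 0 0; -30 0 -10 0 0 0; -30 0 0 0 0 0; 0 0 0 0 0 0"}}

```text
t: 21.1
eef_pos: [0.5192, 0.2493, 0.2417]
ee_rot: [-3.14, 0.001, -1.428]
force: [-0.4, 0.7, 0.1]
width: 0.0448
```

```bash
python3 m.py; python3 - <<'E'
from h import *
x=grab_frame('scene'); im=cv2.cvtColor(x['frame'],cv2.COLOR_RGB2BGR)
cv2.imwrite('pics/s8.png',cv2.resize(im[220:330,330:450],None,fx=6,fy=5.4,interpolation=cv2.INTER_CUBIC))
d,s=wshot('w8.png')
E
```

```text
[-0.36251936  0.71647366  0.0817257 ] [-0.0710285   0.07138917 -0.02232229] [0.51918816 0.24929159 0.24173467] [-3.14038138e+00  8.80825897e-04 -1.42797111e+00] -0.3085604030638933
```

View pics/s8.png

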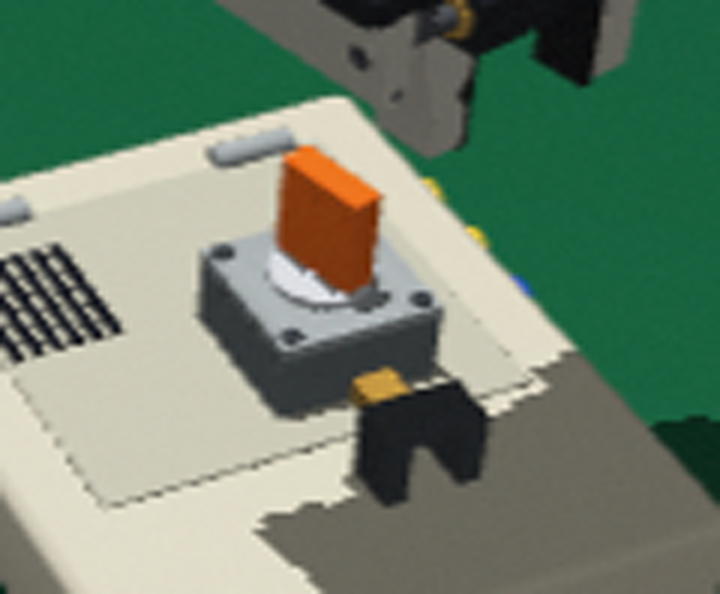

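View pics/w8.png

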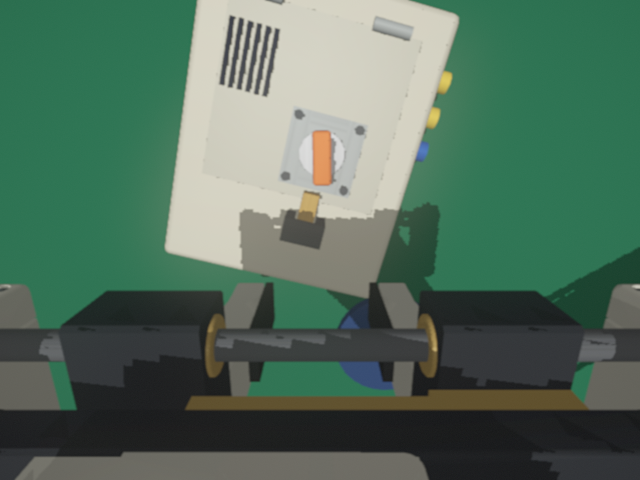

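```bash
python3 - <<'E'
from h import *
import pickle
d,s=pickle.load(open('pics/../w8.png.pkl','rb'))
im=cv2.cvtColor(d['frame'],cv2.COLOR_RGB2BGR)
c,sn=np.cos(-.101),np.sin(-.101)
def u(x,y,z): return wproj(d,s,[.5275+c*x-sn*y,.1871+sn*x+c*y,z])
o=cv2.resize(im[100:260,260:360],None,fx=5,fy=3.75,interpolation=cv2.INTER_CUBIC)
for y in (28,36,50,56,60):
    print(y,u(-7e-3,y/1e3,.08),u(7e-3,y/1e3,.08))
cv2.imwrite('pics/w8z.png',o)
# initial: tip in w2
d2,s2=pickle.load(open('w2.png.pkl','rb'))
for px in [(54,222),(54,325)]:
    P=wray(d2,s2,(250+px[0]/5,60+px[1]/5),.08); q=P[:2]-[.5275,.1871]; print('init tip',-sn*q[0]+c*q[1])
E
```

```text
28 [322.04180445 187.94951672] [305.28964901 183.8127513 ]
36 [319.69140651 197.39047939] [303.06024726 193.31569655]
50 [315.66357296 213.56928283] [299.24001859 209.59962738]
56 [313.96974331 220.37297436] [297.63358981 216.44711672]
60 [312.85107633 224.86638076] [296.57267691 220.96931521]
init tip 0.03814756959793616
init tip 0.03875965665135226
```

View pics/w8z.png

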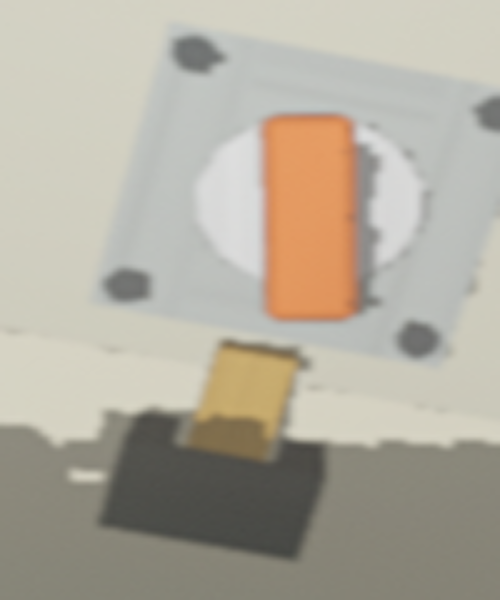

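```bash
python3 -c "
from h import *
print(job_done())"
```

```text
the job is handed in; nothing more can be done
None
```

The key is standing released in the lock with the bolt thrown into its keeper, and I handed the job in at about 21 s. The one concern is a brief over-torque at the hard stop: it read above your 0.3 N m damage figure.

- **Finding home:** I turned the key clockwise under light pressure. About 0.36 rad from the slot the force vanished and it dropped 6.7 mm. The collar then rested on the lock's top with the bolt still drawn back.
- **Throwing the bolt:** I turned it clockwise about 1.0 rad to the hard stop, then backed off 0.06 rad, let go and moved clear.

**Last checks**
- The key looks upright, with its collar flat on the lock's top.
- The bolt's front went from about 38 mm to about 58 mm from the lock's axis, so it is close to fully thrown. The keeper partly hides the tip, so this is not exact.
- The force on the gripper was near zero once it was clear.
- The arm's path kept clear of the bottle, the meter and the reel, but I did not re-measure where they are.

**The over-torque:** my last turning step at the stop raised the measured moment to about 0.34 N m. I backed off straight away and it fell to about 0.05 N m. The contact force between key and lock is not reported. I estimate about 38 N from the twist plus about 6 N of downward push, so the 40 N limit may have been reached or passed.

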